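# Find the soft lash adjuster by feel and replace it

### The job

One of the three hydraulic lash adjusters in the aluminium carrier has gone soft. Press their plungers straight down about 5 mm, hold for a moment and feel the push-back, never running a plunger down onto its stop, until you have found the soft one; pull that one out and put it in the steel scrap dish, then set the new adjuster from the cardboard into the empty bore, plunger up and fully home, without forcing it. Take out no other adjuster and leave the other things on the bench alone.

Things in the scene. Friction and masses are not known exactly. Their poses are not given: they have to be found in the camera images.
- carrier: cast aluminium adjuster carrier lying on the bench, fixed: bar 46 mm (x) by 156 mm (y) by 32 mm tall, with a low 14 mm tall ear and a screw (24 mm tall) at each end (226 mm overall), ribs on its flanks. Three bores in a row along its y axis, 48 mm apart, the middle one at its centre. Origin: centre of the underside; z up.
- bore_0 (a point): centre of the mouth of a carrier bore, in the plane of the carrier's top face (32 mm above the bench). Bore: 23.8 mm wide, 24 mm deep, blind, with a 2.5 mm chamfer at the mouth; a seated adjuster's underside is 24 mm below this point and 25 mm of its body stands out. This one lies -48 mm along the carrier's y axis from its centre.
- bore_1 (a point): centre of the mouth of a carrier bore, in the plane of the carrier's top face (32 mm above the bench). Bore: 23.8 mm wide, 24 mm deep, blind, with a 2.5 mm chamfer at the mouth; a seated adjuster's underside is 24 mm below this point and 25 mm of its body stands out. This one lies 0 mm along the carrier's y axis from its centre.
- bore_2 (a point): centre of the mouth of a carrier bore, in the plane of the carrier's top face (32 mm above the bench). Bore: 23.8 mm wide, 24 mm deep, blind, with a 2.5 mm chamfer at the mouth; a seated adjuster's underside is 24 mm below this point and 25 mm of its body stands out. This one lies 48 mm along the carrier's y axis from its centre.
- adjuster_a: lash adjuster: upright steel cylinder, body 22 mm across, 49 mm tall, 14 mm plunger with ball end at its top. Origin: centre of the underside, z up its axis. about 0.14 kg. Ball end 62 to 68 mm above the origin, differs on each. One of three alike, seated in the carrier, one per bore in any order, underside on the bore floor, lifts out freely. Exactly one of the three is soft; which is only felt.
- adjuster_a_plunger (a joint): travel of adjuster_a's plunger into its body, m: 0 = against its retaining ring, grows as pressed down, springs back, stop at 0.012. Held 5 mm in, a sound adjuster pushes back with about 16 N (5 N to start it + 2.2 N per mm), a soft one with 5.5 N (1.1 N per mm from nothing; its sagged spring lets the free plunger sit about 0.1 mm off the ring, too little to see).
- adjuster_b: lash adjuster: upright steel cylinder, body 22 mm across, 49 mm tall, 14 mm plunger with ball end at its top. Origin: centre of the underside, z up its axis. about 0.14 kg. Ball end 62 to 68 mm above the origin, differs on each. One of three alike, seated in the carrier, one per bore in any order, underside on the bore floor, lifts out freely. Exactly one of the three is soft; which is only felt.
- adjuster_b_plunger (a joint): travel of adjuster_b's plunger into its body, m: 0 = against its retaining ring, grows as pressed down, springs back, stop at 0.012. Held 5 mm in, a sound adjuster pushes back with about 16 N (5 N to start it + 2.2 N per mm), a soft one with 5.5 N (1.1 N per mm from nothing; its sagged spring lets the free plunger sit about 0.1 mm off the ring, too little to see).
- adjuster_c: lash adjuster: upright steel cylinder, body 22 mm across, 49 mm tall, 14 mm plunger with ball end at its top. Origin: centre of the underside, z up its axis. about 0.14 kg. Ball end 62 to 68 mm above the origin, differs on each. One of three alike, seated in the carrier, one per bore in any order, underside on the bore floor, lifts out freely. Exactly one of the three is soft; which is only felt.
- adjuster_c_plunger (a joint): travel of adjuster_c's plunger into its body, m: 0 = against its retaining ring, grows as pressed down, springs back, stop at 0.012. Held 5 mm in, a sound adjuster pushes back with about 16 N (5 N to start it + 2.2 N per mm), a soft one with 5.5 N (1.1 N per mm from nothing; its sagged spring lets the free plunger sit about 0.1 mm off the ring, too little to see).
- new_adjuster: lash adjuster: upright steel cylinder, body 22 mm across, 49 mm tall, 14 mm plunger with ball end at its top. Origin: centre of the underside, z up its axis. about 0.14 kg. Ball end 62 to 68 mm above the origin, differs on each. The new, sound one; stands upright on a 2 mm thick piece of cardboard (130 by 90 mm, fixed) on the bench to the left of the carrier.
- new_adjuster_plunger (a joint): travel of the new adjuster's plunger into its body, m: 0 = against its retaining ring, grows as pressed down, springs back, stop at 0.012. Held 5 mm in, a sound adjuster pushes back with about 16 N (5 N to start it + 2.2 N per mm), a soft one with 5.5 N (1.1 N per mm from nothing; its sagged spring lets the free plunger sit about 0.1 mm off the ring, too little to see).
- scrap_dish: round steel parts dish, 107 mm across the rim, 20 mm tall, flat floor 80 mm across and 4 mm above its underside, five small magnets set in it, empty, loose on the bench to the right of the carrier. Origin: centre of the underside; z up.
- bearing: ball bearing 52 mm across, 15 mm tall, lying on the bench behind the carrier; bystander. Origin: centre of the underside.
- tappet: bucket tappet, plain steel cup 29 mm across, 22 mm tall, without plunger, at the back of the bench; bystander. Origin: centre of the underside.
- valve: engine valve 98 mm long, lying on its side in front of the carrier; bystander. Origin: under its middle.
Things that resemble listed ones, but are neither listed nor needed, are in the scene too. What is shaped like the scrap_dish but orange is not meant.

How it is judged:
On the way, in this order (a step that is already met when the one before it is completed fails the run):
1. a soft plunger (pushing back with less than 11 N) is held pressed in by 3 to 8.5 mm in its bore, for 0.2 s (((value of joint adjuster_a_plunger between 0.003 and 0.0085 m and contact force between the fingers and adjuster_a between 2 and 11 N and z of adjuster_a in the frame of carrier below 0.0105 m) or (value of joint adjuster_b_plunger between 0.003 and 0.0085 m and contact force between the fingers and adjuster_b between 2 and 11 N and z of adjuster_b in the frame of carrier below 0.0105 m) or (value of joint adjuster_c_plunger between 0.003 and 0.0085 m and contact force between the fingers and adjuster_c between 2 and 11 N and z of adjuster_c in the frame of carrier below 0.0105 m))), for 0.2 s.
2. an old adjuster lies or stands in the scrap dish, let go ((((horizontal distance between adjuster_a and scrap_dish below 0.054 m and z of adjuster_a in the frame of scrap_dish between 0 and 0.035 m and linear speed of adjuster_a below 0.02 m/s) and contact force between the fingers and adjuster_a below 0.1 N) or ((horizontal distance between adjuster_b and scrap_dish below 0.054 m and z of adjuster_b in the frame of scrap_dish between 0 and 0.035 m and linear speed of adjuster_b below 0.02 m/s) and contact force between the fingers and adjuster_b below 0.1 N) or ((horizontal distance between adjuster_c and scrap_dish below 0.054 m and z of adjuster_c in the frame of scrap_dish between 0 and 0.035 m and linear speed of adjuster_c below 0.02 m/s) and contact force between the fingers and adjuster_c below 0.1 N))), for 0.2 s.
At the end, for the whole second after the job is handed in: The soft adjuster rests in the scrap dish (foot within 54 mm of its centre, under 35 mm high); the new and the two sound adjusters stand in the carrier's bores: within 4 mm of the bore centre, upright within 4 degrees, home on the bore floor within 2.5 mm; all released and still ((((horizontal distance between adjuster_a and scrap_dish below 0.054 m and z of adjuster_a in the frame of scrap_dish between 0 and 0.035 m and linear speed of adjuster_a below 0.02 m/s) and value of joint adjuster_a_plunger above 2e-05 m and (((horizontal distance between adjuster_b and bore_0 below 0.004 m or horizontal distance between adjuster_b and bore_1 below 0.004 m or horizontal distance between adjuster_b and bore_2 below 0.004 m) and z of adjuster_b in the frame of carrier below 0.0105 m and angle between adjuster_b's own z axis and vertical below 0.07 rad) and linear speed of adjuster_b below 0.02 m/s) and (((horizontal distance between adjuster_c and bore_0 below 0.004 m or horizontal distance between adjuster_c and bore_1 below 0.004 m or horizontal distance between adjuster_c and bore_2 below 0.004 m) and z of adjuster_c in the frame of carrier below 0.0105 m and angle between adjuster_c's own z axis and vertical below 0.07 rad) and linear speed of adjuster_c below 0.02 m/s) and (((horizontal distance between new_adjuster and bore_0 below 0.004 m or horizontal distance between new_adjuster and bore_1 below 0.004 m or horizontal distance between new_adjuster and bore_2 below 0.004 m) and z of new_adjuster in the frame of carrier below 0.0105 m and angle between new_adjuster's own z axis and vertical below 0.07 rad) and linear speed of new_adjuster below 0.02 m/s)) or ((horizontal distance between adjuster_b and scrap_dish below 0.054 m and z of adjuster_b in the frame of scrap_dish between 0 and 0.035 m and linear speed of adjuster_b below 0.02 m/s) and value of joint adjuster_b_plunger above 2e-05 m and (((horizontal distance between adjuster_a and bore_0 below 0.004 m or horizontal distance between adjuster_a and bore_1 below 0.004 m or horizontal distance between adjuster_a and bore_2 below 0.004 m) and z of adjuster_a in the frame of carrier below 0.0105 m and angle between adjuster_a's own z axis and vertical below 0.07 rad) and linear speed of adjuster_a below 0.02 m/s) and (((horizontal distance between adjuster_c and bore_0 below 0.004 m or horizontal distance between adjuster_c and bore_1 below 0.004 m or horizontal distance between adjuster_c and bore_2 below 0.004 m) and z of adjuster_c in the frame of carrier below 0.0105 m and angle between adjuster_c's own z axis and vertical below 0.07 rad) and linear speed of adjuster_c below 0.02 m/s) and (((horizontal distance between new_adjuster and bore_0 below 0.004 m or horizontal distance between new_adjuster and bore_1 below 0.004 m or horizontal distance between new_adjuster and bore_2 below 0.004 m) and z of new_adjuster in the frame of carrier below 0.0105 m and angle between new_adjuster's own z axis and vertical below 0.07 rad) and linear speed of new_adjuster below 0.02 m/s)) or ((horizontal distance between adjuster_c and scrap_dish below 0.054 m and z of adjuster_c in the frame of scrap_dish between 0 and 0.035 m and linear speed of adjuster_c below 0.02 m/s) and value of joint adjuster_c_plunger above 2e-05 m and (((horizontal distance between adjuster_a and bore_0 below 0.004 m or horizontal distance between adjuster_a and bore_1 below 0.004 m or horizontal distance between adjuster_a and bore_2 below 0.004 m) and z of adjuster_a in the frame of carrier below 0.0105 m and angle between adjuster_a's own z axis and vertical below 0.07 rad) and linear speed of adjuster_a below 0.02 m/s) and (((horizontal distance between adjuster_b and bore_0 below 0.004 m or horizontal distance between adjuster_b and bore_1 below 0.004 m or horizontal distance between adjuster_b and bore_2 below 0.004 m) and z of adjuster_b in the frame of carrier below 0.0105 m and angle between adjuster_b's own z axis and vertical below 0.07 rad) and linear speed of adjuster_b below 0.02 m/s) and (((horizontal distance between new_adjuster and bore_0 below 0.004 m or horizontal distance between new_adjuster and bore_1 below 0.004 m or horizontal distance between new_adjuster and bore_2 below 0.004 m) and z of new_adjuster in the frame of carrier below 0.0105 m and angle between new_adjuster's own z axis and vertical below 0.07 rad) and linear speed of new_adjuster below 0.02 m/s)))); the robot touches nothing.
It fails at once if a plunger is run down onto its stop (pressed in more than 11 mm) (value of joint any of adjuster_a_plunger, adjuster_b_plunger, adjuster_c_plunger, new_adjuster_plunger above 0.011 m).
It fails at once if an adjuster is forced against the carrier with more than 40 N (contact force between any of adjuster_a, adjuster_b, adjuster_c, new_adjuster and carrier above 40 N).
It fails at once if a second old adjuster is pulled up by more than 10 mm while one is out (distance of each of adjuster_a, adjuster_b from where it was at the start of the episode above 0.01 m or distance of each of adjuster_b, adjuster_c from where it was at the start of the episode above 0.01 m or distance of each of adjuster_a, adjuster_c from where it was at the start of the episode above 0.01 m).
It fails at once if the scrap dish is pushed more than 40 mm (distance of scrap_dish from where it was at the start of the episode above 0.04 m).
It fails at once if the bearing, the tappet or the valve is pushed more than 30 mm (distance of any of bearing, tappet, valve from where it was at the start of the episode above 0.03 m).
It also fails if it takes over 72 s, if anything falls off the work surface, if the arm or the gripper's body presses on something with over 40 N, if the wrist force passes 120 N, or if a joint passes its speed limit or range.

### The arm

A 6-joint arm with a two-finger parallel gripper is mounted at the origin on a cart in front of the work surface, level with it; the furniture and walls round the work are solid. World frame = base frame: x ahead of the robot, y to its left, z up, the work surface at z = 0. Lengths are in m, angles in rad, forces in N, time in s.
With the tool pointing down it reaches from about 0.425 to 1.125 m from the base axis. Payload 14.9 kg.
Tool frame: the origin (TCP) lies at the very end of the fingers, on their centre line; the grasp point (between the pads) lies 19 mm behind it (bot.pinch_z is the distance from the TCP to the grasp point, in m); z points along the fingers, y is the line along which they close (so a half turn about z gives the same grasp; the last joint's range is limited). The gripper opens to 91 mm and grips with 3 to 60 N. Pads are 32 mm wide; open, the fingers measure 118 mm over their backs; the gripper's body (76 mm by 178 mm) begins 60 mm behind the grasp point.
Start: joints at [-1.27, 0.379, 1.734, -0, 1.028, -0.033], TCP at [0.229, -0.661, 0.214] pointing down, gripper open.
Joint ranges: [-2.77, 2.77], [-0.74, 2.19], [0, 2.66], [-1.06, 4.2], [0.31, 2.87], [-3.08, 3.08]. Speed limits (rad/s): [1.89, 1.89, 2.39, 3.14, 3.14, 3.14].

### API

Orientations are given as a unit quaternion [x, y, z, w].
In Python, from cell import get_obs, vision, workorder, bot gives the robot as it stands.
- The arm moves only by the tool move_arm, never from a script. Its argument "plan" is a list that holds one entry, the list of rows, each a list of 7 numbers: the gripper's target within -1 to 1 (fully open at 1, half-way at 0, shut at -1), then the shift along the tool's x, y, z as a fraction of full scale, then the turn, a rotation vector about the tool's x, y, z as a fraction of full scale. In form: [[[gripper, x, y, z, ax, ay, az], ...]]. A call has 1 to 12 rows; each row is the pose to reach, as a shift and turn from the pose commanded when the call began, along the tool's axes at that moment; what a row does not reach only later rows make up. Full scale, the value 1, is 0.2 m for a shift and 45 degrees for a turn. A row lasts 1/10 s, in which the tool goes at most 50 mm and 8.59 degrees, less where a joint would pass 70% of its speed; a pose out of reach is approached as far as the arm can. A call with a number of a shift or a turn outside -1 to 1 is refused whole. A call with a gripper value outside its range is refused whole. The fingers move at their own pace and stop on an object; "force" is the grip in N (left out, the last holds). Time passes only in rows, so rows that repeat a pose let the fingers close. It gives the time, the measured TCP pose, the force, the opening and the grip force at its end, in the units of the state.
- get_obs(): the state, without advancing time (a new reading comes with each control period).
- vision.capture(name): name is "side" or "top" or "wrist"; returns a dict with "color" (480x640x3 uint8, red, green, blue), "range_z" (480x640 float32, m along the optical axis (not along the pixel's ray), 0 where there is no reading), "fovy" (degrees; the focal length in pixels is half the picture's height over the tangent of half this angle, whatever the lens; pixels are square), "cx", "cy" (the principal point, pixels), "eye" and "rotation" of the camera in the world; the wrist camera has in their place "mount" (4x4, takes a point from camera to tool coordinates, whose origin is the TCP and whose axes are the flange's). Camera axes: x right, y down, z forward; pixel columns grow to the right and rows downward; lengths in m; the calibration is good to about 2 mm. A picture is of the moment at which its call begins: read the wrist's pose just before it.
- workorder.finish_job(): hands the job in; it is judged then, once.
The state is a dict: "clock": time; "joint_pos": joint angles; "joint_vel": joint speeds; "tau": joint torques, N m; "tcp_pos": TCP position; "ee_rot": TCP orientation; "contact_force": force on the tool from outside, world axes, zero at the start; "wrist_torque": the same for the moment, N m; "opening": finger opening in m; "grip_force": force on a finger pad.
Only numpy, scipy, OpenCV 4.12 (cv2) and the standard library are available. Lean on these libraries where they do the work, as an engineer would, in place of code of your own. Each camera call takes 0.05 s, during which the arm holds its last target. There are 200 camera calls.

## Working session

There is one attempt and no reset: what is moved stays moved. The work goes in short steps, Python scripts to look and compute and a tool call to move; the robot and the scene stay as the last step left them, time stands still between calls to the robot, and variables do not carry over. Pictures are saved under pics/ and viewed, at most 10 in all, crops included, and the job is handed in when it is done.

Besides the shell and the picture viewer there is one more tool, called after "Call:" as a command line: name --argument value ..., lists and objects as JSON in quotes. move_arm: Moves the arm, as the interface text tells. Shift numbers are shares of 0.2 m and turn numbers shares of 45 degrees, none past 1 either way. Its arguments: {"type":"object","properties":{"plan":{"type":"array","items":{"type":"array","items":{"type":"array","items":{"type":"number","minimum":-1,"maximum":1}}}},"force":{"type":"number"}},"required":["plan"]}

```bash
ls; mkdir -p pics; cat > h.py <<'E'
import numpy as np, cv2
from cell import get_obs, vision, workorder, bot
from scipy.spatial.transform import Rotation as R
def cap(name):
    o=get_obs(); c=vision.capture(name)
    f=240/np.tan(np.radians(c["fovy"])/2)
    if "mount" in c:
        T=np.eye(4);T[:3,:3]=R.from_quat(o["ee_rot"]).as_matrix();T[:3,3]=o["tcp_pos"]
        M=T@np.array(c["mount"])
        rot,eye=M[:3,:3],M[:3,3]
    else: rot,eye=np.array(c["rotation"]),np.array(c["eye"])
    c.update(f=f,rot=rot,e=eye); return c
def pts(c):
    v,u=np.mgrid[:480,:640]; z=c["range_z"]
    p=np.stack([(u-c["cx"])/c["f"]*z,(v-c["cy"])/c["f"]*z,z],-1)
    return p@c["rot"].T+c["e"]
def save(c,n,box=None,s=1):
    im=c["color"][:,:,::-1]
    if box: im=im[box[1]:box[3],box[0]:box[2]]
    cv2.imwrite("pics/"+n,cv2.resize(im,None,fx=s,fy=s,interpolation=cv2.INTER_CUBIC))
E
python3 - <<'E'
from h import *
o=get_obs();print(o)
for n in("top","side"):
    c=cap(n);save(c,n+"1.png");np.savez(n+"1.npz",P=pts(c),color=c["color"]);print(n,c["e"],c["rot"],c["fovy"])
E
```

```text
pics
{'clock': 0.0, 'joint_pos': array([-1.27027468e+00,  3.79422132e-01,  1.73482277e+00, -2.42215251e-05,
        1.02849977e+00, -3.33013163e-02]), 'joint_vel': array([-1.12317936e-03,  1.81919487e-04,  7.73321821e-05, -8.64402704e-04,
        1.61110137e-04, -8.74982803e-04]), 'tau': array([ 3.87688342e-03, -7.63723755e+01, -4.34369481e+01,  6.51904615e-02,
        4.24901058e-02, -8.30111890e-05]), 'tcp_pos': array([ 0.22922262, -0.66095507,  0.21325798]), 'ee_rot': array([ 9.86101385e-01,  1.66143693e-01, -8.70093084e-05, -5.69495912e-04]), 'contact_force': array([ 0.40929913,  0.87687247, -0.34505178]), 'wrist_torque': array([ 0.00048896, -0.03175215, -0.05209596]), 'grip_force': 0.0, 'opening': 0.09110000711546348}Traceback (most recent call last):
  File "<stdin>", line 4, in <module>
  File "h.py", line 16, in pts
    return p@c["rot"].T+c["e"]
           ~^~~~~~~~~~~
ValueError: matmul: Input operand 1 has a mismatch in its core dimension 0, with gufunc signature (n?,k),(k,m?)->(n?,m?) (size 4 is different from 3)
```

```bash
sed -i 's/rot,eye=np.array(c\["rotation"\])/rot,eye=R.from_quat(c["rotation"]).as_matrix()/' h.py
python3 - <<'E'
from h import *
for n in("top","side"):
    c=cap(n);save(c,n+"1.png");P=pts(c);np.savez(n+"1.npz",P=P,color=c["color"]);print(n,c["e"],c["rotation"],c["fovy"],c["cx"],c["cy"]);print(P[::120,::160].round(3))
E
```

```text
top [ 0.47919316 -0.11569817  1.5296913 ] [ 0.7117838  -0.70179398  0.02507903 -0.01483475] 47.411589052425306 316.0865690762315 241.55137115046108
[[[ 0.878  0.348  0.731]
  [ 0.879  0.109  0.738]
  [ 0.878 -0.128  0.749]
  [ 0.879 -0.361  0.758]]

 [[ 0.878  0.721  0.063]
  [ 0.88   0.285  0.084]
  [ 0.849 -0.14   0.221]
  [ 0.849 -0.522  0.246]]

 [[ 0.577  0.956 -0.382]
  [ 0.564  0.299 -0.   ]
  [ 0.57  -0.148  0.003]
  [ 0.577 -0.599 -0.   ]]

 [[ 0.159  0.956 -0.417]
  [ 0.26   0.244  0.171]
  [ 0.238 -0.153  0.001]
  [ 0.257 -0.568  0.095]]]
side [0.60709625 0.86985077 0.80234594] [ 0.00723011  0.89633359 -0.44331862 -0.00155674] 47.523383086363005 323.80664478283114 237.74222288314985
[[[ 8.810e-01  3.660e-01  6.810e-01]
  [ 8.830e-01 -1.570e-01  5.520e-01]
  [ 5.950e-01 -9.020e-01  3.670e-01]
  [ 6.070e-01  8.700e-01  8.020e-01]]

 [[ 8.800e-01  4.320e-01  6.000e-01]
  [ 8.520e-01  8.100e-02  4.340e-01]
  [ 5.980e-01 -8.310e-01  3.000e-03]
  [-5.480e-01 -2.699e+00 -8.870e-01]]

 [[ 8.810e-01  4.940e-01  5.170e-01]
  [ 8.520e-01  2.000e-01  2.900e-01]
  [ 6.070e-01  8.700e-01  8.020e-01]
  [ 2.200e-01 -1.630e-01  1.000e-03]]

 [[ 8.810e-01  5.590e-01  4.370e-01]
  [ 8.850e-01  2.420e-01  6.000e-02]
  [ 6.070e-01  1.970e-01  1.000e-03]
  [ 3.430e-01  2.810e-01  9.500e-02]]]
```

View pics/top1.png

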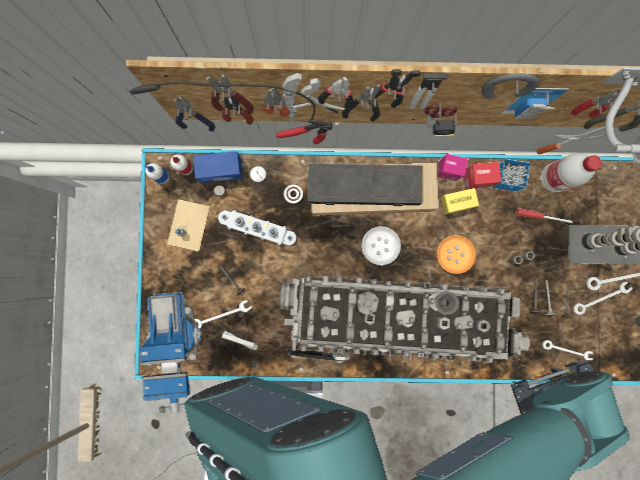

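View pics/side1.png

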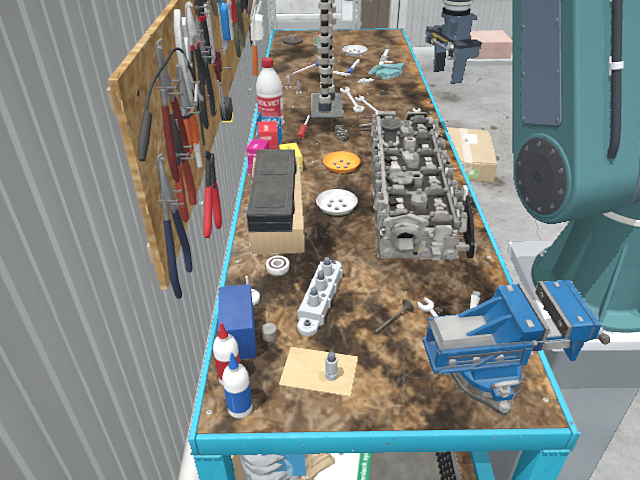

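Candidates in the top picture: the scrap dish is the steel one at (381,246), and the orange one at (457,254) is not meant. The carrier is at (257,228) with its adjusters at about (240,222), (258,228) and (274,235). The new adjuster is at (180,232) on the cardboard at (188,225). I leave alone the bearing (293,194), the tappet (220,190), the white cap (258,174) and the valve (230,278). Next is a close crop with measurements.

```bash
python3 - <<'E'
from h import *
d=np.load("top1.npz");P=d["P"]
im=d["color"][180:270,160:300,::-1];cv2.imwrite("pics/crop1.png",cv2.resize(im,None,fx=5,fy=5,interpolation=cv2.INTER_CUBIC))
S=np.load("side1.npz")["P"]
def blobs(P,name,lo,hi,box):
    m=((P[...,2]>lo)&(P[...,2]<hi)&(P[...,0]>box[0])&(P[...,0]<box[1])&(P[...,1]>box[2])&(P[...,1]<box[3])).astype(np.uint8)
    n,l=cv2.connectedComponents(m)
    for i in range(1,n):
        q=P[l==i]
        if len(q)>4: print(name,len(q),q.mean(0).round(4),q.min(0).round(3),q.max(0).round(3))
for nm,Q in(("top",P),("side",S)):
    blobs(Q,nm+" adj",.045,.09,(.4,.8,.0,.5))
    blobs(Q,nm+" carr",.026,.036,(.4,.8,.0,.5))
    blobs(Q,nm+" dish",.004,.03,(.45,.7,-.35,-.05))
E
```

```text
top adj 1151 [0.7609 0.1312 0.0797] [0.726 0.071 0.045] [0.8   0.194 0.09 ]
top adj 100 [0.7595 0.2216 0.0718] [0.747 0.21  0.045] [0.786 0.25  0.09 ]
top adj 104 [0.7363 0.2857 0.0697] [0.722 0.276 0.045] [0.764 0.313 0.09 ]
top adj 54 [0.6155 0.0718 0.0608] [0.607 0.062 0.045] [0.626 0.083 0.076]
top adj 51 [0.6014 0.026  0.0625] [0.592 0.016 0.046] [0.61  0.037 0.077]
top adj 52 [0.5847 0.2336 0.056 ] [0.575 0.225 0.045] [0.595 0.246 0.072]
top adj 79 [0.4162 0.2401 0.0805] [0.402 0.21  0.072] [0.423 0.288 0.089]
top carr 14 [0.7573 0.2171 0.0303] [0.748 0.212 0.026] [0.766 0.228 0.035]
top carr 10 [0.7332 0.2814 0.0315] [0.724 0.276 0.028] [0.741 0.289 0.036]
top carr 5 [0.7373 0.0962 0.0284] [0.737 0.093 0.026] [0.738 0.101 0.035]
top carr 5 [0.7395 0.0784 0.0302] [0.739 0.073 0.027] [0.74  0.083 0.035]
top carr 7 [0.7305 0.1527 0.0293] [0.729 0.143 0.026] [0.732 0.16  0.035]
top carr 454 [0.6088 0.0514 0.0314] [0.569 0.001 0.026] [0.648 0.109 0.036]
top carr 12 [0.4255 0.0697 0.0294] [0.418 0.061 0.026] [0.431 0.077 0.033]
top dish 136 [ 0.6861 -0.0738  0.014 ] [ 0.673 -0.099  
[... 4081 characters left out ...]
0.026] [0.79  0.253 0.035]
side carr 95 [0.7425 0.3151 0.0309] [0.726 0.3   0.026] [0.766 0.322 0.036]
side dish 551 [ 0.561  -0.3118  0.0104] [ 0.508 -0.35   0.004] [ 0.613 -0.262  0.024]
side dish 8 [ 0.4607 -0.3345  0.0145] [ 0.459 -0.349  0.006] [ 0.463 -0.316  0.018]
side dish 31 [ 0.4647 -0.2474  0.0149] [ 0.462 -0.296  0.004] [ 0.468 -0.22   0.026]
side dish 119 [ 0.466  -0.1177  0.0174] [ 0.451 -0.195  0.005] [ 0.474 -0.079  0.03 ]
side dish 213 [ 0.6717 -0.1232  0.0172] [ 0.644 -0.128  0.004] [ 0.7   -0.117  0.03 ]
side dish 133 [ 0.6882 -0.0702  0.0139] [ 0.677 -0.095  0.004] [ 0.7   -0.05   0.019]
side dish 36 [ 0.5691 -0.0659  0.0172] [ 0.556 -0.078  0.004] [ 0.583 -0.057  0.027]
```

View pics/crop1.png

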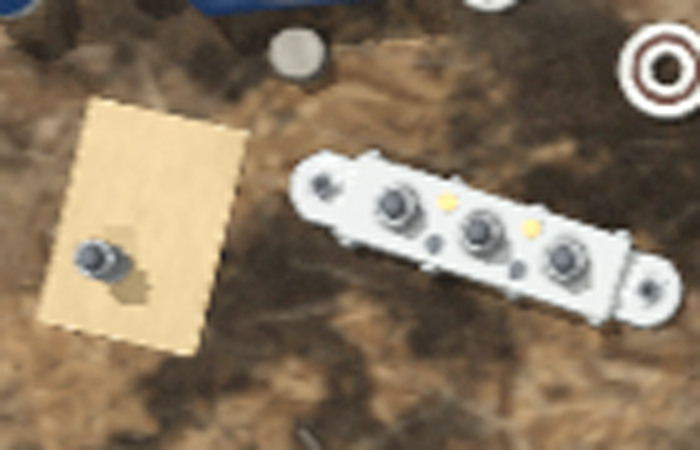

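The crop confirms three adjusters in the carrier, at crop pixels (398,203), (482,230) and (567,259). The new one stands on the cardboard at (100,258) and the tappet is at (297,52). Next I measure the dish without clipping it and work out the approach.

```bash
cat >> h.py <<'E'
def blobs(P,name,lo,hi,box,mn=20):
    m=((P[...,2]>lo)&(P[...,2]<hi)&(P[...,0]>box[0])&(P[...,0]<box[1])&(P[...,1]>box[2])&(P[...,1]<box[3])).astype(np.uint8)
    n,l=cv2.connectedComponents(m)
    for i in range(1,n):
        q=P[l==i]
        if len(q)>mn: print(name,len(q),q.mean(0).round(4),q.min(0).round(4),q.max(0).round(4))
def plan(pos,head,cur=None):
    "shift (share of .2) and turn (share of 45deg) from cur=(pos,heading) to pos/heading deg, tool down"
    o=get_obs(); r=R.from_quat(o["ee_rot"]).as_matrix(); p=o["tcp_pos"]
    d=r.T@(np.array(pos)-p)/.2
    h=np.radians(head); x=np.array([np.cos(h),np.sin(h),0]); z=np.array([0,0,-1.]); G=np.stack([x,np.cross(z,x),z],1)
    t=R.from_matrix(r.T@G).as_rotvec(degrees=True)/45
    print("shift",d.round(4),"turn",t.round(4))
E
python3 - <<'E'
from h import *
for n in("top","side"):
    P=np.load(n+"1.npz")["P"]
    blobs(P,n+" dish",.009,.03,(.48,.63,-.40,-.24))
    blobs(P,n+" adj",.06,.09,(.55,.65,-.05,.5),4)
plan([.603,.03,.25],73)
E
```

```text
top dish 337 [ 0.5579 -0.3216  0.0164] [ 0.505  -0.3706  0.009 ] [ 0.6106 -0.2642  0.0266]
top adj 25 [0.6153 0.0727 0.0676] [0.6065 0.0663 0.0601] [0.623  0.079  0.0758]
top adj 27 [0.6016 0.0271 0.069 ] [0.5937 0.0203 0.0606] [0.61   0.0365 0.0772]
top adj 17 [0.5853 0.2343 0.065 ] [0.5799 0.2293 0.0605] [0.5905 0.2414 0.0725]
top adj 25 [ 0.5886 -0.0178  0.069 ] [ 0.581  -0.0235  0.0603] [ 0.5969 -0.0094  0.0782]
side dish 361 [ 0.5604 -0.3262  0.0159] [ 0.5085 -0.3709  0.009 ] [ 0.6133 -0.2619  0.0248]
side adj 39 [ 0.5915 -0.015   0.0672] [ 0.586  -0.0225  0.0603] [ 0.5967 -0.0096  0.0743]
side adj 55 [0.6051 0.0314 0.0684] [0.5973 0.0208 0.0602] [0.6117 0.037  0.0761]
side adj 47 [0.6195 0.0774 0.0667] [0.6138 0.0709 0.0601] [0.6257 0.0853 0.0727]
side adj 45 [0.5887 0.2391 0.0651] [0.583  0.2309 0.0606] [0.5951 0.2436 0.0698]
shift [ 2.8977 -2.6526 -0.1805] turn [-1.0000e-03 -5.0000e-04 -1.1972e+00]
```

Call:
move_arm --plan '[[[-1, 0.97, -0.885, -0.06, 0, 0, 0], [-1, 0.97, -0.885, -0.06, 0, 0, 0], [-1, 0.97, -0.885, -0.06, 0, 0, 0], [-1, 0.97, -0.885, -0.06, 0, 0, 0], [-1, 0.97, -0.885, -0.06, 0, 0, 0], [-1, 0.97, -0.885, -0.06, 0, 0, 0], [-1, 0.97, -0.885, -0.06, 0, 0, 0], [-1, 0.97, -0.885, -0.06, 0, 0, 0]]]' --force 20

```text
clock: 0.95
tcp_pos: [0.3545, -0.4313, 0.226]
ee_rot: [0.986, 0.166, 0.0, 0.0]
contact_force: [-0.2, -0.8, -0.0]
opening: 0.0301
grip_force: 0.0
```

Call:
move_arm --plan '[[[-1, 0.97, -0.885, -0.06, 0, 0, 0], [-1, 0.97, -0.885, -0.06, 0, 0, 0], [-1, 0.97, -0.885, -0.06, 0, 0, 0], [-1, 0.97, -0.885, -0.06, 0, 0, 0], [-1, 0.97, -0.885, -0.06, 0, 0, 0], [-1, 0.97, -0.885, -0.06, 0, 0, 0], [-1, 0.97, -0.885, -0.06, 0, 0, 0], [-1, 0.97, -0.885, -0.06, 0, 0, 0]]]'

```text
clock: 1.75
tcp_pos: [0.4797, -0.2011, 0.2377]
ee_rot: [0.986, 0.166, -0.0, 0.0]
contact_force: [0.6, -0.4, 0.0]
opening: 0.0003
grip_force: 0.0
```

Call:
move_arm --plan '[[[-1, 0.97, -0.885, -0.06, 0, 0, -0.7], [-1, 0.97, -0.885, -0.06, 0, 0, -0.7], [-1, 0.97, -0.885, -0.06, 0, 0, -0.7], [-1, 0.97, -0.885, -0.06, 0, 0, -0.7], [-1, 0.97, -0.885, -0.06, 0, 0, -0.7], [-1, 0.97, -0.885, -0.06, 0, 0, -0.7], [-1, 0.97, -0.885, -0.06, 0, 0, -0.7], [-1, 0.97, -0.885, -0.06, 0, 0, -0.7]]]'

```text
clock: 2.55
tcp_pos: [0.6048, 0.0291, 0.2495]
ee_rot: [0.904, 0.427, -0.0, -0.0]
contact_force: [0.2, -0.8, -1.0]
opening: 0.0001
grip_force: 0.0
```

```bash
python3 - <<'E'
from h import *
o=get_obs();print(o["tcp_pos"],o["clock"],o["contact_force"],o["joint_pos"])
plan([.603,.03,.25],73)
c=vision.capture("wrist");print(c["mount"],c["fovy"])
E
```

```text
[0.60478586 0.02908814 0.24948621] 2.55 [ 0.15171516 -0.75601079 -0.99565474] [ 9.68860405e-03  1.91560401e-01  1.90836654e+00 -3.13018333e-04
  1.04257528e+00  6.98506872e-01]
shift [-0.0022 -0.0098 -0.0026] turn [-0.0009  0.0009 -0.4991]
[[ 5.49405001e-05 -9.67192672e-01 -2.54043956e-01  7.22918635e-02]
 [ 9.99999977e-01  6.40821849e-07  2.13824023e-04 -3.87059384e-04]
 [-2.06646231e-04 -2.54043962e-01  9.67192650e-01 -1.71195106e-01]
 [ 0.00000000e+00  0.00000000e+00  0.00000000e+00  1.00000000e+00]] 62.9599134743714
```

Accurate motion. Next I turn to the carrier's heading and back off along tool x for a wrist view.

Call:
move_arm --plan '[[[-1, 0, 0, 0, 0, 0, -0.5], [-1, 0, 0, 0, 0, 0, -0.5], [-1, 0, 0, 0, 0, 0, -0.5], [-1, 0, 0, 0, 0, 0, -0.5]]]'

```text
clock: 3.0
tcp_pos: [0.6047, 0.0293, 0.25]
ee_rot: [0.803, 0.595, -0.0, 0.0]
contact_force: [-0.1, 0.4, 0.3]
opening: -0.0
grip_force: 0.0
```

```bash
python3 - <<'E'
from h import *
o=get_obs();print(o["tcp_pos"],o["ee_rot"],o["clock"])
c=cap("wrist");save(c,"w1.png");P=pts(c);np.savez("w1.npz",P=P,color=c["color"],rot=c["rot"],e=c["e"])
print(c["cx"],c["cy"],c["f"])
blobs(P,"adj",.055,.09,(.55,.66,-.06,.12),100)
blobs(P,"tip",.066,.09,(.55,.66,-.06,.12),10)
blobs(P,"carr",.028,.035,(.5,.7,-.1,.16),100)
q=P[(abs(P[...,2]-.032)<.004)&(P[...,1]>-.1)&(P[...,1]<.16)&(P[...,0]<.7)&(P[...,0]>.5)][:,:2].astype(np.float32)
print(cv2.minAreaRect(q))
E
```

```text
[0.60473866 0.02926073 0.24995059] [ 8.03371399e-01  5.95478281e-01 -1.09135793e-04  6.78500431e-06] 3.0
321.8449036005265 236.58626880651673 391.95211011044165
adj 428 [0.6177 0.0764 0.0623] [0.607  0.0657 0.055 ] [0.6281 0.0864 0.0723]
adj 392 [0.6041 0.0318 0.0641] [0.593  0.0195 0.0552] [0.614  0.041  0.0757]
adj 163 [ 0.5919 -0.0104  0.0607] [ 0.5824 -0.0213  0.0552] [ 0.6002 -0.0049  0.073 ]
tip 170 [0.6176 0.0761 0.0696] [0.6112 0.0701 0.0669] [0.6241 0.0825 0.0723]
tip 174 [0.6039 0.0311 0.0723] [0.5973 0.0239 0.0664] [0.6104 0.0369 0.0757]
tip 30 [ 0.591  -0.0144  0.0704] [ 0.5886 -0.0213  0.0679] [ 0.5938 -0.0092  0.073 ]
carr 4762 [0.6086 0.0468 0.0323] [ 0.5644 -0.0296  0.0281] [0.6478 0.1111 0.035 ]
((0.6037741899490356, 0.030430302023887634), (0.1558496057987213, 0.0473853200674057), 72.21809387207031)
```

View pics/w1.png

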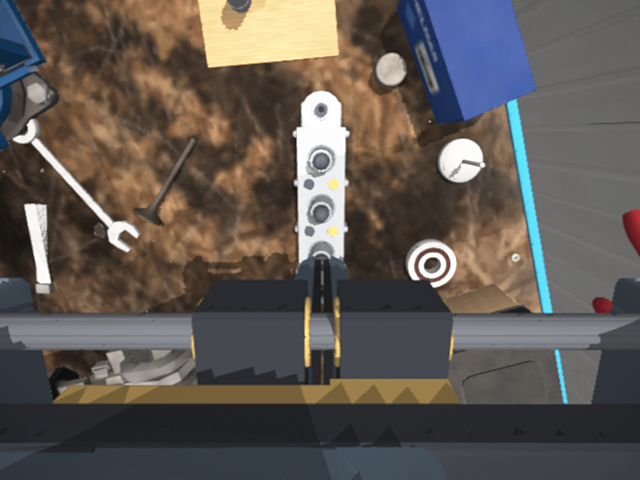

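The wrist view shows the carrier straight up the picture, with ball ends at (321,160) and (321,212) and the third partly hidden at about (321,250). The middle adjuster is right under the tool, so I press it about 5 mm, with its ball end at about z 0.0757.

Call:
move_arm --plan '[[[-1, 0.005, -0.006, 0.82, 0, 0, 0], [-1, 0.005, -0.006, 0.82, 0, 0, 0], [-1, 0.005, -0.006, 0.82, 0, 0, 0], [-1, 0.005, -0.006, 0.82, 0, 0, 0], [-1, 0.005, -0.006, 0.84, 0, 0, 0], [-1, 0.005, -0.006, 0.86, 0, 0, 0], [-1, 0.005, -0.006, 0.87, 0, 0, 0]]]'

```text
clock: 3.75
tcp_pos: [0.6058, 0.0322, 0.0779]
ee_rot: [0.803, 0.595, 0.001, 0.001]
contact_force: [-0.3, -0.8, 1.5]
opening: 0.0003
grip_force: 0.0
```

Call:
move_arm --plan '[[[-1, 0, 0, 0.01, 0, 0, 0], [-1, 0, 0, 0.02, 0, 0, 0], [-1, 0, 0, 0.0265, 0, 0, 0], [-1, 0, 0, 0.0265, 0, 0, 0], [-1, 0, 0, 0.0265, 0, 0, 0], [-1, 0, 0, 0.0265, 0, 0, 0], [-1, 0, 0, 0.0265, 0, 0, 0]]]'

```text
clock: 4.45
tcp_pos: [0.6055, 0.0323, 0.0718]
ee_rot: [0.803, 0.596, 0.001, 0.001]
contact_force: [0.4, -1.6, 8.4]
opening: 0.0006
grip_force: 4.1
```

```bash
python3 - <<'E'
from h import *
o=get_obs();print(o["tcp_pos"],o["contact_force"],o["wrist_torque"])
E
```

```text
[0.60547342 0.03234219 0.07182337] [ 0.44616383 -1.59082079  8.42695634] [-0.00590283 -0.02995532 -0.01400369]
```

Call:
move_arm --plan '[[[-1, 0, 0, -0.015, 0, 0, 0], [-1, 0, 0, -0.015, 0, 0, 0], [-1, 0, 0, -0.015, 0, 0, 0], [-1, 0, 0, -0.015, 0, 0, 0]]]'

```text
clock: 4.85
tcp_pos: [0.6044, 0.0323, 0.0737]
ee_rot: [0.803, 0.596, 0.0, 0.0]
contact_force: [0.3, -0.4, 2.8]
opening: 0.0
grip_force: 1.1
```

Call:
move_arm --plan '[[[-1, 0, 0, -0.015, 0, 0, 0], [-1, 0, 0, -0.015, 0, 0, 0], [-1, 0, 0, -0.015, 0, 0, 0], [-1, 0, 0, -0.015, 0, 0, 0]]]'

```text
clock: 5.25
tcp_pos: [0.6043, 0.0323, 0.0766]
ee_rot: [0.803, 0.596, -0.0, -0.0]
contact_force: [-0.2, 0.4, 0.2]
opening: 0.001
grip_force: 0.0
```

Call:
move_arm --plan '[[[-1, -0.008, 0, 0.01, 0, 0, 0], [-1, -0.008, 0, 0.02, 0, 0, 0], [-1, -0.008, 0, 0.03, 0, 0, 0], [-1, -0.008, 0, 0.04, 0, 0, 0], [-1, -0.008, 0, 0.04, 0, 0, 0], [-1, -0.008, 0, 0.04, 0, 0, 0], [-1, -0.008, 0, 0.04, 0, 0, 0]]]'

```text
clock: 5.95
tcp_pos: [0.605, 0.0307, 0.0696]
ee_rot: [0.803, 0.596, 0.001, 0.001]
contact_force: [-1.3, -0.2, 13.9]
opening: 0.0002
grip_force: 6.2
```

Call:
move_arm --plan '[[[-1, 0, 0, -0.08, 0, 0, 0], [-1, 0, 0, -0.08, 0, 0, 0], [-1, 0.24, -0.003, -0.08, 0, 0, 0], [-1, 0.24, -0.003, -0.08, 0, 0, 0], [-1, 0.24, -0.003, -0.04, 0, 0, 0], [-1, 0.24, -0.003, -0.02, 0, 0, 0], [-1, 0.24, -0.003, -0.02, 0, 0, 0]]]'

```text
clock: 6.65
tcp_pos: [0.6163, 0.0762, 0.0714]
ee_rot: [0.803, 0.595, -0.001, -0.001]
contact_force: [-0.2, -0.5, -0.3]
opening: 0.0006
grip_force: 0.0
```

Call:
move_arm --plan '[[[-1, 0, 0, 0.01, 0, 0, 0], [-1, 0, 0, 0.02, 0, 0, 0], [-1, 0, 0, 0.03, 0, 0, 0], [-1, 0, 0, 0.035, 0, 0, 0], [-1, 0, 0, 0.035, 0, 0, 0], [-1, 0, 0, 0.035, 0, 0, 0], [-1, 0, 0, 0.035, 0, 0, 0]]]'

```text
clock: 7.35
tcp_pos: [0.6184, 0.0767, 0.0668]
ee_rot: [0.803, 0.596, 0.001, 0.001]
contact_force: [-0.4, -0.4, 11.8]
opening: 0.001
grip_force: 6.0
```

Call:
move_arm --plan '[[[-1, 0, 0, -0.11, 0, 0, 0], [-1, 0, 0, -0.11, 0, 0, 0], [-1, -0.48, -0.003, -0.11, 0, 0, 0], [-1, -0.48, -0.003, -0.11, 0, 0, 0], [-1, -0.48, -0.003, -0.11, 0, 0, 0], [-1, -0.48, -0.003, -0.06, 0, 0, 0], [-1, -0.48, -0.003, -0.06, 0, 0, 0]]]'

```text
clock: 8.05
tcp_pos: [0.5883, -0.0143, 0.0761]
ee_rot: [0.803, 0.596, -0.001, -0.001]
contact_force: [0.3, 0.1, 0.2]
opening: 0.0001
grip_force: 0.0
```

Call:
move_arm --plan '[[[-1, 0, 0, 0.01, 0, 0, 0], [-1, 0, 0, 0.02, 0, 0, 0], [-1, 0, 0, 0.03, 0, 0, 0], [-1, 0, 0, 0.035, 0, 0, 0], [-1, 0, 0, 0.035, 0, 0, 0], [-1, 0, 0, 0.035, 0, 0, 0], [-1, 0, 0, 0.035, 0, 0, 0]]]'

```text
clock: 8.75
tcp_pos: [0.5889, -0.0148, 0.0707]
ee_rot: [0.803, 0.596, 0.0, 0.0]
contact_force: [0.7, 0.3, 1.5]
opening: 0.0007
grip_force: 0.3
```

Call:
move_arm --plan '[[[-1, 0, 0, 0.01, 0, 0, 0], [-1, 0, 0, 0.02, 0, 0, 0], [-1, 0, 0, 0.02, 0, 0, 0], [-1, 0, 0, 0.02, 0, 0, 0], [-1, 0, 0, 0.02, 0, 0, 0], [-1, 0, 0, 0.02, 0, 0, 0], [-1, 0, 0, 0.02, 0, 0, 0]]]'

```text
clock: 9.45
tcp_pos: [0.5889, -0.0148, 0.0667]
ee_rot: [0.803, 0.596, 0.0, 0.0]
contact_force: [-0.9, 0.2, 4.9]
opening: 0.0006
grip_force: 2.4
```

Call:
move_arm --plan '[[[-1, 0, 0, 0, 0, 0, 0], [-1, 0, 0, 0, 0, 0, 0], [-1, 0, 0, 0, 0, 0, 0], [-1, 0, 0, 0, 0, 0, 0]]]'

```text
clock: 9.85
tcp_pos: [0.5889, -0.0148, 0.0667]
ee_rot: [0.803, 0.596, 0.0, 0.0]
contact_force: [1.1, 0.6, 4.7]
opening: 0.0002
grip_force: 2.4
```

Bore 0's adjuster is the soft one: 4.8 N at about 4.4 mm, while the other two gave 13.9 N and 11.8 N. I rise, open the gripper and go down over it.

Call:
move_arm --plan '[[[-1, 0, 0, -0.17, 0, 0, 0], [0, 0, 0, -0.17, 0, 0, 0], [0, 0, 0, -0.17, 0, 0, 0], [0, 0, 0, -0.17, 0, 0, 0], [0, 0, 0, -0.17, 0, 0, 0], [0, 0, 0, -0.17, 0, 0, 0], [0, 0, 0, -0.17, 0, 0, 0], [0, 0, 0, -0.17, 0, 0, 0]]]'

```text
clock: 10.65
tcp_pos: [0.5887, -0.0148, 0.1004]
ee_rot: [0.803, 0.596, -0.0, -0.0]
contact_force: [-0.2, -0.4, -0.7]
opening: 0.0453
grip_force: 0.0
```

Call:
move_arm --plan '[[[0, 0, 0, 0.1, 0, 0, 0], [0, 0, 0, 0.2, 0, 0, 0], [0, 0, 0, 0.28, 0, 0, 0], [0, 0, 0, 0.31, 0, 0, 0], [0, 0, 0, 0.31, 0, 0, 0], [0, 0, 0, 0.31, 0, 0, 0]]]'

```text
clock: 11.25
tcp_pos: [0.5892, -0.0148, 0.0391]
ee_rot: [0.803, 0.596, 0.0, 0.0]
contact_force: [0.2, 0.0, 0.6]
opening: 0.0455
grip_force: 0.0
```

Call:
move_arm --plan '[[[0, 0, 0, 0.01, 0, 0, 0], [-0.6, 0, 0, 0.01, 0, 0, 0], [-0.8, 0, 0, 0.01, 0, 0, 0], [-0.8, 0, 0, 0.01, 0, 0, 0], [-0.8, 0, 0, 0.01, 0, 0, 0], [-0.8, 0, 0, 0.01, 0, 0, 0], [-0.8, 0, 0, 0.01, 0, 0, 0]]]' --force 15

```text
clock: 11.95
tcp_pos: [0.589, -0.0148, 0.0368]
ee_rot: [0.803, 0.596, 0.0, 0.0]
contact_force: [-0.3, 0.3, 2.2]
opening: 0.0211
grip_force: 15.0
```

Call:
move_arm --plan '[[[-0.8, 0, 0, -0.05, 0, 0, 0], [-0.8, 0, 0, -0.1, 0, 0, 0], [-0.8, 0, 0, -0.2, 0, 0, 0], [-0.8, 0, 0, -0.35, 0, 0, 0], [-0.8, 0, 0, -0.55, 0, 0, 0], [-0.8, 0, 0, -0.55, 0, 0, 0], [-0.8, 0, 0, -0.55, 0, 0, 0]]]' --force 25

```text
clock: 12.65
tcp_pos: [0.5891, -0.0148, 0.1479]
ee_rot: [0.803, 0.596, 0.001, 0.001]
contact_force: [-0.6, -0.5, -1.8]
opening: 0.0212
grip_force: 24.9
```

```bash
python3 - <<'E'
from h import *
o=get_obs();print(o["tcp_pos"],o["opening"],o["contact_force"])
c=cap("wrist");save(c,"w2.png")
plan([.559,-.318,.147],73)
E
```

```text
[ 0.5891139  -0.01480996  0.14792236] 0.02115728290257908 [-0.60208721 -0.51670125 -1.75080172]
shift [-1.4935  0.2993 -0.0015] turn [-0.0001 -0.      0.0028]
```

View pics/w2.png

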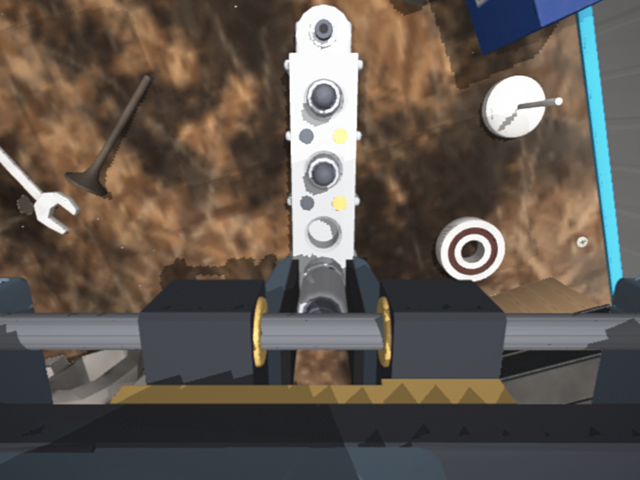

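The adjuster is in the fingers at (322,285), bore 0 is empty at (323,233), and the other two are still seated. I carry it to the dish, turning so the gripper body clears the head and the toolbox.

Call:
move_arm --plan '[[[-0.8, -0.75, 0.15, 0, 0, 0, 0.81], [-0.8, -0.75, 0.15, 0, 0, 0, 0.81], [-0.8, -0.75, 0.15, 0, 0, 0, 0.81], [-0.8, -0.75, 0.15, 0, 0, 0, 0.81], [-0.8, -0.75, 0.15, 0, 0, 0, 0.81], [-0.8, -0.75, 0.15, 0, 0, 0, 0.81]]]'

```text
clock: 13.3
tcp_pos: [0.573, -0.1672, 0.1452]
ee_rot: [0.949, 0.314, -0.001, -0.001]
contact_force: [-0.6, -0.2, -2.1]
opening: 0.0208
grip_force: 24.9
```

```bash
python3 - <<'E'
from h import *
o=get_obs();print(o["tcp_pos"],o["opening"],o["contact_force"])
plan([.559,-.318,.147],0)
for n in("top","side"):
    P=np.load(n+"1.npz")["P"]
    for b in((.6,.8),(.4,.49)):
        m=(P[...,0]>b[0])&(P[...,0]<b[1])&(P[...,1]>-.45)&(P[...,1]<-.1); print(n,b,P[m][:,2].max())
    m=(P[...,2]>.004)&(P[...,2]<.03)&(np.hypot(P[...,0]-.559,P[...,1]+.318)<.062); print(cv2.minEnclosingCircle(P[m][:,:2].astype(np.float32)))
E
```

```text
[ 0.57297715 -0.16721882  0.14522244] 0.02075548867759187 [-0.64694146 -0.24920574 -2.06806453]
shift [-0.5056  0.5635 -0.0094] turn [-0.002   0.0026  0.8134]
top (0.6, 0.8) 0.13361615746107947
top (0.4, 0.49) 1.5296912990253042
((0.5596038103103638, -0.3177400231361389), 0.06145455688238144)
side (0.6, 0.8) 0.12866268513775103
side (0.4, 0.49) 0.16827188078785793
((0.5556141138076782, -0.31529492139816284), 0.059965331107378006)
```

Call:
move_arm --plan '[[[-0.8, -0.505, 0.56, 0, 0, 0, 0.813], [-0.8, -0.505, 0.56, 0, 0, 0, 0.813], [-0.8, -0.505, 0.56, 0, 0, 0, 0.813], [-0.8, -0.505, 0.56, 0, 0, 0, 0.813], [-0.8, -0.505, 0.56, 0, 0, 0, 0.813], [-0.8, -0.505, 0.56, 0, 0, 0, 0.813], [-0.8, -0.505, 0.56, 0, 0, 0, 0.813]]]'

```text
clock: 14.0
tcp_pos: [0.5597, -0.3166, 0.146]
ee_rot: [1.0, 0.002, -0.0, -0.0]
contact_force: [0.7, -0.5, -1.6]
opening: 0.0209
grip_force: 24.9
```

```bash
python3 - <<'E'
from h import *
plan([.559,-.317,.035],0)
c=cap("wrist");P=pts(c)
for lo,hi in((.003,.012),(.012,.026)):
    m=(P[...,2]>lo)&(P[...,2]<hi)&(np.hypot(P[...,0]-.559,P[...,1]+.317)<.065);q=P[m];print(len(q),q.min(0),q.max(0),np.median(q[:,2]))
E
```

```text
shift [-0.0028  0.0023  0.5549] turn [-0.0008  0.0012  0.0059]
8958 [ 0.51460566 -0.36243573  0.00300332] [ 0.60564003 -0.25597877  0.01199927] 0.004812046045206075
2660 [ 0.50879845 -0.36841721  0.01200144] [ 0.61229652 -0.26162121  0.02281197] 0.018338992128503234
```

Call:
move_arm --plan '[[[-0.8, 0, 0, 0.2, 0, 0, 0], [-0.8, 0, 0, 0.4, 0, 0, 0], [-0.8, 0, 0, 0.5, 0, 0, 0], [-0.8, 0, 0, 0.53, 0, 0, 0], [-0.8, 0, 0, 0.545, 0, 0, 0], [-0.8, 0, 0, 0.555, 0, 0, 0], [-0.8, 0, 0, 0.56, 0, 0, 0], [-0.8, 0, 0, 0.56, 0, 0, 0]]]'

```text
clock: 14.85
tcp_pos: [0.5604, -0.3175, 0.0355]
ee_rot: [1.0, 0.001, 0.001, 0.0]
contact_force: [0.6, -0.3, -1.8]
opening: 0.021
grip_force: 24.9
```

Call:
move_arm --plan '[[[-0.8, 0, 0, 0.006, 0, 0, 0], [-0.8, 0, 0, 0.01, 0, 0, 0], [-0.8, 0, 0, 0.01, 0, 0, 0], [-0.8, 0, 0, 0.01, 0, 0, 0]]]'

```text
clock: 15.25
tcp_pos: [0.5602, -0.3174, 0.033]
ee_rot: [1.0, 0.001, 0.0, 0.0]
contact_force: [-0.7, -0.6, 3.9]
opening: 0.0209
grip_force: 25.0
```

Call:
move_arm --plan '[[[-0.4, 0, 0, 0, 0, 0, 0], [-0.1, 0, 0, 0, 0, 0, 0], [-0.1, 0, 0, 0, 0, 0, 0], [-0.1, 0, 0, 0, 0, 0, 0], [-0.1, 0, 0, 0, 0, 0, 0], [-0.1, 0, 0, -0.1, 0, 0, 0], [-0.1, 0, 0, -0.3, 0, 0, 0], [-0.1, 0, 0, -0.5, 0, 0, 0], [-0.1, 0, 0, -0.7, 0, 0, 0], [-0.1, 0, 0, -0.7, 0, 0, 0]]]'

```text
clock: 16.25
tcp_pos: [0.5624, -0.3187, 0.1783]
ee_rot: [1.0, 0.001, 0.003, 0.002]
contact_force: [0.6, -0.8, -0.8]
opening: 0.0412
grip_force: 0.0
```

```bash
python3 - <<'E'
from h import *
c=cap("top");P=pts(c);blobs(P,"scrap",.03,.1,(.5,.62,-.38,-.26),3)
plan([.587,.12,.19],73)
plan([.587,.236,.19],73)
w=cap("wrist");im=np.hstack([cv2.resize(c["color"][200:290,330:430],(400,360)),cv2.resize(w["color"],(400,300))[:300].__class__ and cv2.copyMakeBorder(cv2.resize(w["color"],(400,300)),0,60,0,0,0)])
cv2.imwrite("pics/d1.png",im[:,:,::-1])
E
```

```text
shift [ 0.1326 -2.1897 -0.0775] turn [ 0.0061 -0.0025 -1.6202]
shift [ 0.1336 -2.7697 -0.0789] turn [ 0.0061 -0.0025 -1.6202]
```

View pics/d1.png

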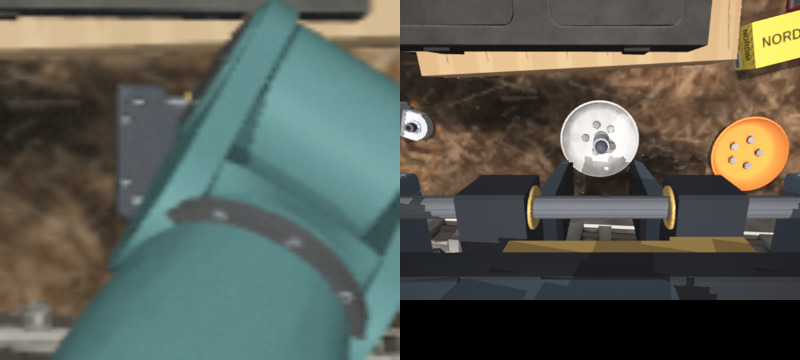

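The soft adjuster stands in the steel dish, seen at (600,145) in the right half. On to the new adjuster.

Call:
move_arm --plan '[[[-0.1, 0.05, -0.98, -0.06, 0, 0, 0], [-0.1, 0.05, -0.98, -0.06, 0, 0, 0], [-0.1, 0.05, -0.98, -0.06, 0, 0, 0], [-0.1, 0.05, -0.98, -0.06, 0, 0, 0], [-0.1, 0.05, -0.98, -0.06, 0, 0, 0], [-0.1, 0.05, -0.98, -0.06, 0, 0, 0]]]'

```text
clock: 16.95
tcp_pos: [0.5691, -0.1203, 0.1834]
ee_rot: [1.0, 0.002, -0.001, -0.0]
contact_force: [-0.1, -0.6, -0.2]
opening: 0.0406
grip_force: 0.0
```

Call:
move_arm --plan '[[[-0.1, 0.05, -0.98, 0, 0, 0, -0.81], [-0.1, 0.05, -0.98, 0, 0, 0, -0.81], [-0.1, 0.05, -0.98, 0, 0, 0, -0.81], [-0.1, 0.05, -0.98, 0, 0, 0, -0.81], [-0.1, 0.05, -0.98, 0, 0, 0, -0.81], [-0.1, 0.05, -0.98, 0, 0, 0, -0.81], [-0.1, 0.05, -0.98, 0, 0, 0, -0.81]]]'

```text
clock: 17.65
tcp_pos: [0.5792, 0.0736, 0.1839]
ee_rot: [0.95, 0.312, -0.001, -0.0]
contact_force: [-0.3, 0.9, -0.2]
opening: 0.0411
grip_force: 0.0
```

```bash
python3 - <<'E'
from h import *
print(get_obs()["tcp_pos"])
plan([.566,.167,.19],73)
E
```

```text
[0.57922505 0.07356767 0.18392657]
shift [ 0.2239 -0.4153 -0.0304] turn [-0.0009  0.001  -0.8137]
```

Next I stop about 7 cm short, so the wrist camera sees the new adjuster well. From there it also looks back towards bore 0.

Call:
move_arm --plan '[[[-0.1, 0.224, -0.415, -0.03, 0, 0, -0.814], [-0.1, 0.224, -0.415, -0.03, 0, 0, -0.814], [-0.1, 0.224, -0.415, -0.03, 0, 0, -0.814], [-0.1, 0.224, -0.415, -0.03, 0, 0, -0.814], [-0.1, 0.224, -0.415, -0.03, 0, 0, -0.814], [-0.1, 0.224, -0.415, -0.03, 0, 0, -0.814], [-0.1, 0.224, -0.415, -0.03, 0, 0, -0.814]]]'

```text
clock: 18.35
tcp_pos: [0.5661, 0.1671, 0.1905]
ee_rot: [0.804, 0.594, -0.0, -0.0]
contact_force: [0.6, -0.6, 0.8]
opening: 0.0408
grip_force: 0.0
```

```bash
python3 - <<'E'
from h import *
o=get_obs();print(o["tcp_pos"],o["clock"])
c=cap("wrist");P=pts(c)
b=(.53,.65,.19,.30)
blobs(P,"body",.047,.056,b);blobs(P,"tip",.06,.09,b)
m=(P[...,2]>.046)&(P[...,0]>b[0])&(P[...,0]<b[1])&(P[...,1]>b[2])&(P[...,1]<b[3]);q=P[m]
print(cv2.minEnclosingCircle(q[(q[:,2]<.053)][:,:2].astype(np.float32)))
save(c,"w3.png",(220,60,420,260),3)
plan([.587,.236,.09],73)
E
```

```text
[0.56607998 0.16709876 0.19045185] 18.35
body 360 [0.5867 0.2386 0.0509] [0.5758 0.2279 0.0487] [0.5973 0.2495 0.0539]
tip 264 [0.5868 0.2386 0.0659] [0.5803 0.232  0.0606] [0.5933 0.2452 0.0691]
((0.5866636037826538, 0.23866260051727295), 0.01095642615109682)
shift [ 3.592e-01 -3.000e-04  5.024e-01] turn [-0.0002  0.0002 -0.0004]
```

View pics/w3.png

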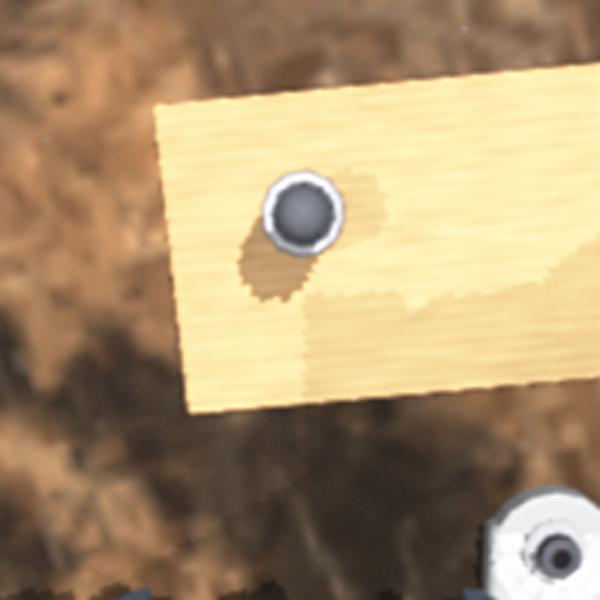

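The new adjuster is at crop pixel (302,213), and its fitted radius of 11 mm matches the body. I grasp it.

Call:
move_arm --plan '[[[-0.1, 0.2, -0.006, 0.2, 0, 0, 0], [-0.1, 0.372, -0.006, 0.4, 0, 0, 0], [-0.1, 0.372, -0.006, 0.45, 0, 0, 0], [-0.1, 0.372, -0.006, 0.45, 0, 0, 0], [-0.1, 0.372, -0.006, 0.6, 0, 0, 0], [-0.1, 0.372, -0.006, 0.7, 0, 0, 0], [-0.1, 0.372, -0.006, 0.78, 0, 0, 0], [-0.1, 0.372, -0.006, 0.8, 0, 0, 0], [-0.1, 0.372, -0.006, 0.8, 0, 0, 0]]]'

```text
clock: 19.3
tcp_pos: [0.5865, 0.2393, 0.0311]
ee_rot: [0.803, 0.596, -0.0, 0.0]
contact_force: [0.5, -0.1, 0.8]
opening: 0.0412
grip_force: 0.0
```

Call:
move_arm --plan '[[[-0.6, 0, 0, 0, 0, 0, 0], [-0.8, 0, 0, 0, 0, 0, 0], [-0.8, 0, 0, 0, 0, 0, 0], [-0.8, 0, 0, 0, 0, 0, 0], [-0.8, 0, 0, 0, 0, 0, 0], [-0.8, 0, 0, 0, 0, 0, 0]]]' --force 20

```text
clock: 19.9
tcp_pos: [0.5868, 0.24, 0.0314]
ee_rot: [0.803, 0.596, 0.001, 0.0]
contact_force: [-0.2, -1.5, 6.4]
opening: 0.0213
grip_force: 20.0
```

Call:
move_arm --plan '[[[-0.8, 0, 0, -0.1, 0, 0, 0], [-0.8, 0, 0, -0.3, 0, 0, 0], [-0.8, 0, 0, -0.5, 0, 0, 0], [-0.8, 0, 0, -0.6, 0, 0, 0], [-0.8, -0.2, 0.06, -0.6, 0, 0, 0], [-0.8, -0.4, 0.13, -0.6, 0, 0, 0], [-0.8, -0.6, 0.19, -0.6, 0, 0, 0], [-0.8, -0.8, 0.255, -0.6, 0, 0, 0], [-0.8, -0.8, 0.255, -0.6, 0, 0, 0]]]'

```text
clock: 20.8
tcp_pos: [0.5884, 0.0682, 0.1506]
ee_rot: [0.804, 0.595, -0.0, 0.0]
contact_force: [-0.0, -0.2, -1.9]
opening: 0.0209
grip_force: 20.0
```

```bash
python3 - <<'E'
from h import *
o=get_obs();print(o["tcp_pos"],o["opening"])
plan([.5897,-.014,.15],73)
E
```

```text
[0.58840433 0.06815967 0.15060661] 0.02091064377072285
shift [-0.3909  0.1264  0.0032] turn [-0.0004  0.0008 -0.0002]
```

Call:
move_arm --plan '[[[-0.8, -0.2, 0.065, 0, 0, 0, 0], [-0.8, -0.39, 0.126, 0, 0, 0, 0], [-0.8, -0.39, 0.126, 0, 0, 0, 0], [-0.8, -0.39, 0.126, 0, 0, 0, 0], [-0.8, -0.39, 0.126, 0, 0, 0, 0]]]'

```text
clock: 21.3
tcp_pos: [0.5902, -0.0093, 0.1506]
ee_rot: [0.803, 0.596, -0.0, -0.0]
contact_force: [-0.6, -0.2, -1.9]
opening: 0.0213
grip_force: 20.0
```

```bash
python3 - <<'E'
from h import *
o=get_obs();print(o["tcp_pos"])
c=cap("wrist");P=pts(c)
save(c,"w4.png",(240,60,400,320),2.2)
blobs(P,"tips",.062,.09,(.57,.65,-.05,.12))
q=P[(abs(P[...,2]-.032)<.004)&(P[...,1]>-.1)&(P[...,1]<.16)&(P[...,0]<.7)&(P[...,0]>.5)][:,:2].astype(np.float32)
print(cv2.minAreaRect(q))
# bore interior: points below 24 mm within 15 mm of expected
m=(P[...,2]<.026)&(P[...,2]>.004)&(np.hypot(P[...,0]-.5893,P[...,1]+.0152)<.016);q=P[m];print(len(q),q.min(0),q.max(0))
# held adjuster: points above .1
m=(P[...,2]>.11)&(P[...,2]<.18)&(np.hypot(P[...,0]-.589,P[...,1]+.014)<.03);q=P[m];print(len(q),q.min(0),q.max(0))
# expected bore centre pixel
for p in ([.5893,-.0152,.032],[.6038,.0306,.032]):
    x=c["rot"].T@(np.array(p)-c["e"]);print(c["cx"]+c["f"]*x[0]/x[2],c["cy"]+c["f"]*x[1]/x[2])
E
```

```text
[ 0.5901861  -0.0092955   0.15056743]
tips 395 [0.6175 0.0756 0.0692] [0.6109 0.0691 0.0625] [0.6242 0.0825 0.0726]
tips 372 [0.6038 0.0308 0.0721] [0.5967 0.0233 0.0623] [0.6106 0.037  0.0763]
((0.6036001443862915, 0.02989163249731064), (0.1560939997434616, 0.04730343073606491), 73.78768920898438)
664 [ 0.57772087 -0.02808227  0.00667532] [ 0.60063278 -0.00874026  0.02589891]
3537 [ 0.57613161 -0.02456734  0.12243089] [0.61428021 0.01390818 0.17998877]
322.9606400304431 239.31547174827494
323.88446033633267 176.1901347063065
```

View pics/w4.png

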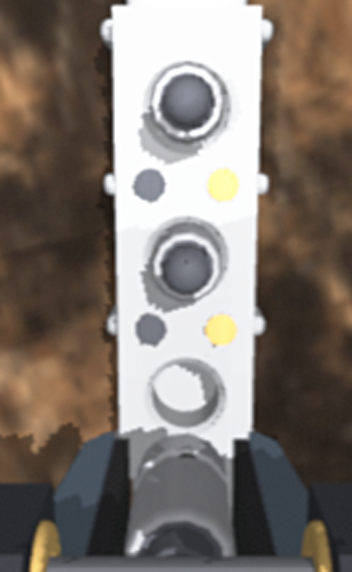

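The bore is at crop pixel (187,393), full-image (325,238.6), about 1 mm from my estimate, and I correct for that. I lower to just above the mouth and then in small steps.

Call:
move_arm --plan '[[[-0.8, -0.0205, 0.0085, 0.15, 0, 0, 0], [-0.8, -0.0205, 0.0085, 0.3, 0, 0, 0], [-0.8, -0.0205, 0.0085, 0.4, 0, 0, 0], [-0.8, -0.0205, 0.0085, 0.43, 0, 0, 0], [-0.8, -0.0205, 0.0085, 0.44, 0, 0, 0], [-0.8, -0.0205, 0.0085, 0.44, 0, 0, 0], [-0.8, -0.0205, 0.0085, 0.44, 0, 0, 0]]]'

```text
clock: 22.05
tcp_pos: [0.5914, -0.0144, 0.0637]
ee_rot: [0.803, 0.596, 0.001, 0.001]
contact_force: [-0.0, -0.7, -1.7]
opening: 0.0213
grip_force: 20.0
```

Call:
move_arm --plan '[[[-0.8, 0, 0, 0.005, 0, 0, 0], [-0.8, 0, 0, 0.01, 0, 0, 0], [-0.8, 0, 0, 0.01, 0, 0, 0], [-0.8, 0, 0, 0.01, 0, 0, 0]]]'

```text
clock: 22.45
tcp_pos: [0.5908, -0.0146, 0.0607]
ee_rot: [0.803, 0.596, 0.0, 0.0]
contact_force: [0.2, 0.8, -1.0]
opening: 0.0213
grip_force: 20.0
```

Call:
move_arm --plan '[[[-0.8, 0, 0, 0.005, 0, 0, 0], [-0.8, 0, 0, 0.01, 0, 0, 0], [-0.8, 0, 0, 0.01, 0, 0, 0]]]'

```text
clock: 22.75
tcp_pos: [0.5906, -0.0145, 0.0584]
ee_rot: [0.803, 0.596, -0.0, -0.0]
contact_force: [0.5, -0.1, -2.1]
opening: 0.0215
grip_force: 20.0
```

Call:
move_arm --plan '[[[-0.8, 0, 0, 0.005, 0, 0, 0], [-0.8, 0, 0, 0.01, 0, 0, 0], [-0.8, 0, 0, 0.01, 0, 0, 0]]]'

```text
clock: 23.05
tcp_pos: [0.5906, -0.0145, 0.0565]
ee_rot: [0.803, 0.596, -0.0, -0.0]
contact_force: [0.1, 0.3, -1.8]
opening: 0.0215
grip_force: 20.0
```

Call:
move_arm --plan '[[[-0.8, 0, 0, 0.01, 0, 0, 0], [-0.8, 0, 0, 0.02, 0, 0, 0], [-0.8, 0, 0, 0.03, 0, 0, 0], [-0.8, 0, 0, 0.03, 0, 0, 0]]]'

```text
clock: 23.45
tcp_pos: [0.5905, -0.0145, 0.0503]
ee_rot: [0.803, 0.596, -0.0, -0.0]
contact_force: [-0.3, -1.4, -1.5]
opening: 0.0212
grip_force: 20.0
```

Call:
move_arm --plan '[[[-0.8, 0, 0, 0.01, 0, 0, 0], [-0.8, 0, 0, 0.02, 0, 0, 0], [-0.8, 0, 0, 0.03, 0, 0, 0], [-0.8, 0, 0, 0.03, 0, 0, 0]]]'

```text
clock: 23.85
tcp_pos: [0.5905, -0.0145, 0.0443]
ee_rot: [0.803, 0.596, -0.0, -0.0]
contact_force: [0.5, -1.1, -1.7]
opening: 0.0208
grip_force: 20.0
```

Call:
move_arm --plan '[[[-0.8, 0, 0, 0.01, 0, 0, 0], [-0.8, 0, 0, 0.02, 0, 0, 0], [-0.8, 0, 0, 0.025, 0, 0, 0], [-0.8, 0, 0, 0.025, 0, 0, 0]]]'

```text
clock: 24.25
tcp_pos: [0.5906, -0.0145, 0.0395]
ee_rot: [0.803, 0.596, -0.0, -0.0]
contact_force: [0.5, 1.1, -1.0]
opening: 0.0211
grip_force: 20.0
```

Call:
move_arm --plan '[[[-0.8, 0, 0, 0.005, 0, 0, 0], [-0.8, 0, 0, 0.0075, 0, 0, 0], [-0.8, 0, 0, 0.0075, 0, 0, 0]]]'

```text
clock: 24.55
tcp_pos: [0.5907, -0.0146, 0.0381]
ee_rot: [0.803, 0.596, -0.0, -0.0]
contact_force: [0.3, 0.1, -2.2]
opening: 0.0212
grip_force: 20.0
```

Call:
move_arm --plan '[[[-0.8, 0, 0, 0.004, 0, 0, 0], [-0.8, 0, 0, 0.004, 0, 0, 0], [-0.4, 0, 0, 0.004, 0, 0, 0], [-0.1, 0, 0, 0.004, 0, 0, 0], [-0.1, 0, 0, 0.004, 0, 0, 0], [-0.1, 0, 0, 0.004, 0, 0, 0], [-0.1, 0, 0, 0.004, 0, 0, 0]]]'

```text
clock: 25.25
tcp_pos: [0.5907, -0.0145, 0.0373]
ee_rot: [0.803, 0.596, 0.0, -0.0]
contact_force: [-0.4, 0.6, -0.9]
opening: 0.0408
grip_force: 0.0
```

Call:
move_arm --plan '[[[-0.1, 0, 0, -0.1, 0, 0, 0], [-0.1, 0, 0, -0.25, 0, 0, 0], [-0.1, 0, 0, -0.5, 0, 0, 0], [-0.1, -0.15, 0, -0.7, 0, 0, 0], [-0.1, -0.35, 0, -0.8, 0, 0, 0], [-0.1, -0.35, 0, -0.8, 0, 0, 0], [-0.1, -0.35, 0, -0.8, 0, 0, 0], [-0.1, -0.35, 0, -0.8, 0, 0, 0]]]'

```text
clock: 26.05
tcp_pos: [0.5701, -0.081, 0.1965]
ee_rot: [0.803, 0.596, -0.0, -0.001]
contact_force: [-0.6, 0.3, -0.9]
opening: 0.0411
grip_force: 0.0
```

```bash
python3 - <<'E'
from h import *
o=get_obs();print(o["tcp_pos"],o["contact_force"],o["clock"])
c=cap("wrist");P=pts(c)
save(c,"w5.png")
B=(.57,.65,-.05,.12)
blobs(P,"tips",.063,.09,B);blobs(P,"shoulder",.053,.061,B)
t=cap("top");Q=pts(t);blobs(Q,"scrap",.04,.1,(.5,.62,-.38,-.26),3)
s=cap("side");blobs(pts(s),"scrap side",.04,.1,(.5,.62,-.38,-.26),3)
E
```

```text
[ 0.57010411 -0.08095458  0.19645083] [-0.58757152  0.31423961 -0.93949321] 26.05
tips 115 [0.6163 0.0712 0.0674] [0.6107 0.069  0.063 ] [0.6228 0.0751 0.0713]
tips 330 [0.6034 0.0293 0.0721] [0.5968 0.0232 0.0635] [0.6102 0.0365 0.0756]
tips 273 [ 0.5906 -0.0157  0.0715] [ 0.584  -0.0225  0.0645] [ 0.5973 -0.0092  0.0751]
shoulder 315 [0.6158 0.0702 0.0569] [0.6069 0.0651 0.053 ] [0.6278 0.079  0.0608]
shoulder 377 [0.6032 0.0285 0.057 ] [0.593  0.0192 0.0535] [0.6143 0.0408 0.0604]
shoulder 351 [ 0.5905 -0.0155  0.0569] [ 0.5798 -0.0263  0.0543] [ 0.6013 -0.0052  0.0591]
scrap 51 [ 0.5566 -0.3185  0.0584] [ 0.5478 -0.3291  0.0459] [ 0.567  -0.3096  0.0736]
scrap side 85 [ 0.5611 -0.3136  0.0535] [ 0.5511 -0.3263  0.0405] [ 0.5717 -0.3056  0.0699]
```

View pics/w5.png

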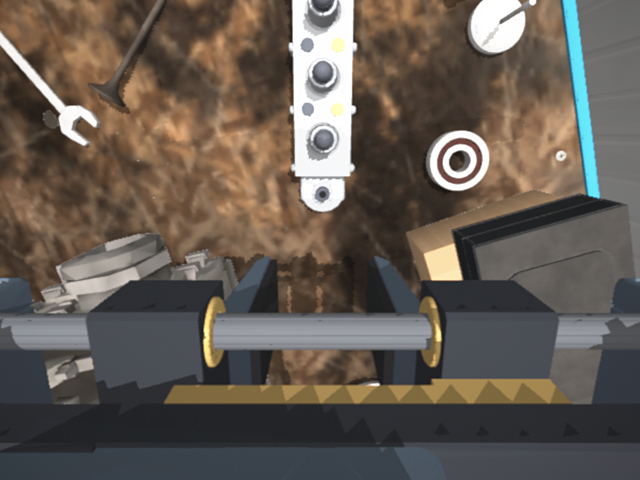

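All three bores are filled, with ball ends at (322,8), (322,73) and (322,138). The shoulder of the new one is at 0.0569, level with the other two, so it is fully home. The soft one stands in the dish and the arm touches nothing, so I hand in.

```bash
python3 -c "
from cell import workorder
print(workorder.finish_job())"
```

```text
the job is handed in; nothing more can be done
None
```

I found the soft adjuster in bore 0 and put it in the steel scrap dish. The new one is fully home in that bore, and the job was handed in at about 26 s; no verdict came back.

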